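Tip the counted capacitors from the scoop cup into the covered stock box

TASK

Slide the cover of the black stock box fully open, then pick up the scoop cup and tip all eight capacitors from it into the box. Stand the empty cup back upright on its mat, leave the cover open, and do not disturb the other things on the bench.

Things in the scene. Friction and masses are not known exactly. Their poses are not given: they have to be found in the camera images.
- cup: loose steel scoop cup, 0.14 kg, holding the eight capacitors. Origin: centre of the underside of its flat 72 x 76 mm floor; z up. Sheet 3 mm. Back (+x) and sides 45 mm high, 70 mm apart inside (y). The front (-x) is a pouring ramp rising at 25 degrees from the floor's front edge (x = -36 mm) to the lip, with cheeks 30 mm high. Black plate handle at +x
- cup_grip (a point): point to grip on the cup's handle, at cup (75, 0, 36) mm. The handle is a black upright plate 14 mm thick (along the cup's y), reaching from cup x = 36 to 104 mm and from z = 20 to 50 mm; its axes are the cup's. Can be pinched from above with the fingers closing along y
- cup_lip (a point): middle of the pouring lip's edge, at cup (-88, 0, 26) mm; the edge is 76 mm wide. The capacitors slide out over it when the cup is tipped nose (-x) down; by 75 degrees all are out; if some wedge between the sides, a little shaking frees them
- cap0: black can capacitor, solid cylinder 18 mm across and 22 mm long, 12 g; origin at its centre, z its long axis; starts standing in the cup
- cap1: black can capacitor, solid cylinder 18 mm across and 22 mm long, 12 g; origin at its centre, z its long axis; starts standing in the cup
- cap2: black can capacitor, solid cylinder 18 mm across and 22 mm long, 12 g; origin at its centre, z its long axis; starts standing in the cup
- cap3: black can capacitor, solid cylinder 18 mm across and 22 mm long, 12 g; origin at its centre, z its long axis; starts standing in the cup
- cap4: black can capacitor, solid cylinder 18 mm across and 22 mm long, 12 g; origin at its centre, z its long axis; starts standing in the cup
- cap5: black can capacitor, solid cylinder 18 mm across and 22 mm long, 12 g; origin at its centre, z its long axis; starts standing in the cup
- cap6: black can capacitor, solid cylinder 18 mm across and 22 mm long, 12 g; origin at its centre, z its long axis; starts standing in the cup
- cap7: black can capacitor, solid cylinder 18 mm across and 22 mm long, 12 g; origin at its centre, z its long axis; starts standing in the cup
- stock_box: black open-topped stock box fixed to the bench, outer 130 (x) x 120 (y) x 60 (z) mm, walls and floor 4 mm; origin: centre of its underside. Roughly its -x side faces the robot. The cover's rails run on beyond its +x side, to x = 180 mm
- cover (a joint): flat aluminium cover 126 x 116 x 4 mm, its top face 65 mm above the bench, sliding on the box along the box's +x (away from the robot): 0 = shut, 0.11 m = fully open at its stop. It slides against about 2 N of friction and stays where it is left. When fully open, the box's mouth is clear from box x = -61 to +47 mm and over y = -56 to +56 mm
- cover_rib (a point): centre of the top edge of the upright rib on the cover, to push it by: rib 8 mm thick (x), 80 mm long (y), standing 20 mm above the cover's top face, so its top is 85 mm above the bench; at box x = -50 mm when shut; moves with the cover; axes as the box
- mat: blue-grey bench mat 200 (x) x 170 (y) x 3 (z) mm, fixed to the bench; origin: centre of its underside (its top is 3 mm above the bench). The cup starts on it and returns to it
- jar: small closed jar, 36 mm across, 60 tall, standing between mat and box; bystander
- screwdriver: screwdriver lying crosswise on the bench between the robot and the mat and box; bystander
- mouse: black computer mouse, 105 x 62 mm, 33 tall, on the left; bystander
- tape: roll of tape lying flat, 90 mm across, 24 tall, on the right; bystander
- beaker: empty round white plastic beaker, 68 mm across, 85 tall, far right; bystander (not the cup of the task)

How it is judged:
By the outcome, as a careful person would: the job done as asked, in the order asked, and still so for the second after the job is handed in, with the robot touching nothing.
It also fails if it takes over 72 s, if anything falls off the work surface, if the arm or the gripper's body presses on something with over 40 N, if the wrist force passes 120 N, or if a joint passes its speed limit or range.

ROBOT

A 6-joint arm with a two-finger parallel gripper is mounted at the origin on the work surface. World frame = base frame: x ahead of the robot, y to its left, z up, the work surface at z = 0. Lengths are in m, angles in rad, forces in N, time in s.
With the tool pointing down it reaches from about 0.3 to 0.75 m from the base axis. Payload 8.5 kg.
Tool frame: the origin (TCP) lies between the finger pads; the fingertips stand 8 mm ahead of it and the grasp point (between the pads) lies 11 mm behind it; z points along the fingers, y is the line along which they close (so a half turn about z gives the same grasp; the last joint's range is limited). The gripper opens to 88 mm and grips with 3 to 60 N. Pads are 18 mm wide; open, the fingers measure 123 mm over their backs; the gripper's body (75 mm by 187 mm) begins 45 mm behind the grasp point.
Start: joints at [0.896, 0.381, 1.297, -0, 1.464, -0.215], TCP at [0.244, 0.493, 0.247] pointing down, gripper open.
Joint ranges: [-3.11, 3.11], [-0.89, 2.33], [0.22, 2.48], [-1.42, 4.56], [0.17, 2.85], [-2.88, 2.88]. Speed limits (rad/s): [2.39, 2.39, 3.14, 3.14, 3.14, 3.14].

INTERFACE

Orientations are given as a unit quaternion [w, x, y, z].
In Python, from bench import env gives the robot as it stands.
- The arm moves only by the shell command python3 drive.py 'ROWS' [FORCE]. ROWS is rows parted by semicolons, their numbers by spaces, 1 to 8 of them, each of 7 numbers: the finger opening in m, then dx, dy, dz in m, then a rotation vector rx, ry, rz in rad; each row shifts and turns the commanded pose from where the row before left it, along the tool's axes as they then stand; what a row does not reach is not made up. A row lasts 1/8 s, in which the tool goes at most 0.0625 m and 0.188 rad, less where a joint would pass 70% of its speed; a pose out of reach is approached as far as the arm can. The fingers move at their own pace and stop on an object; FORCE is the grip in N (left out, the last holds). Time passes only in rows, so rows that do not move let the fingers close. It prints the time, the measured TCP pose, the force, the opening and the grip force at its end.
- env.get_obs(): the state, without advancing time (a new reading comes with each control period).
- env.get_image(name): name is "scene" or "top" or "wrist"; returns a dict with "img" (480x640x3 uint8, blue, green, red), "vfov" (degrees; the focal length in pixels is half the picture's height over the tangent of half this angle, whatever the lens; pixels are square), "cx", "cy" (the principal point, pixels), "camera_from_world" (4x4, takes a point from world to camera coordinates); the wrist camera has in their place "mount" (4x4, takes a point from camera to tool coordinates, whose origin is the TCP and whose axes are the flange's). Camera axes: x right, y down, z forward; pixel columns grow to the right and rows downward; lengths in m; the calibration is good to about 2 mm. A picture is of the moment at which its call begins: read the wrist's pose just before it. There is no depth.
- env.close_job(): hands the job in; it is judged then, once.
The state is a dict: "t": time; "qpos": joint angles; "qvel": joint speeds; "effort": joint torques, N m; "tool_pos": TCP position; "ee_rot": TCP orientation; "force": force on the tool from outside, world axes, zero at the start; "ft_torque": the same for the moment, N m; "width": finger opening in m; "finger_force": force on a finger pad.
Only numpy, scipy, OpenCV 4.12 (cv2) and the standard library are available. Lean on these libraries where they do the work, as an engineer would, in place of code of your own. Each camera call takes 0.05 s, during which the arm holds its last target. There are 200 camera calls.

## Working session

There is one attempt and no reset: what is moved stays moved. The work goes in short steps, Python scripts to look and compute and a shell command to move; the robot and the scene stay as the last step left them, time stands still between calls to the robot, and variables do not carry over. Pictures are saved under pics/ and viewed, at most 10 in all, crops included, and the job is handed in when it is done.

```bash
ls; mkdir -p pics; cat > h.py <<'E'
import numpy as np, cv2
from bench import env
from scipy.spatial.transform import Rotation as R
def cam(n):
    o=env.get_obs(); d=env.get_image(n)
    f=240/np.tan(np.radians(d["vfov"])/2)
    if "mount" in d:
        T=np.eye(4); q=o["ee_rot"]; T[:3,:3]=R.from_quat(np.r_[q[1:],q[0]]).as_matrix(); T[:3,3]=o["tool_pos"]
        W=T@np.array(d["mount"])
    else: W=np.linalg.inv(d["camera_from_world"])
    return d["img"],f,d["cx"],d["cy"],W
def ray(c,u,v):
    _,f,cx,cy,W=c
    r=W[:3,:3]@np.array([(u-cx)/f,(v-cy)/f,1]); return W[:3,3],r/np.linalg.norm(r)
def onz(c,u,v,z):
    p,r=ray(c,u,v); return p+r*(z-p[2])/r[2]
def tri(c1,a,c2,b):
    p,r=ray(c1,*a); q,s=ray(c2,*b)
    k=np.linalg.lstsq(np.c_[r,-s],q-p,rcond=None)[0]
    A=p+r*k[0];B=q+s*k[1]; return (A+B)/2,np.linalg.norm(A-B)
def proj(c,P):
    _,f,cx,cy,W=c; q=np.linalg.inv(W)@np.r_[P,1]; return f*q[0]/q[2]+cx,f*q[1]/q[2]+cy
E
python3 - <<'E'
from h import *
for n in ["scene","top"]:
    c=cam(n); cv2.imwrite(f"pics/{n}0.png",c[0]); print(n,c[1:4],c[4].round(3))
print(env.get_obs())
E
```

```text
bench.py
drive.py
pics
scene (np.float64(579.9843631521766), 311.838318221617, 242.06231842606135) [[ 0.293  0.734 -0.612  1.301]
 [ 0.956 -0.23   0.182 -0.253]
 [-0.007 -0.639 -0.769  1.072]
 [ 0.     0.     0.     1.   ]]
top (np.float64(485.58149804103294), 312.99861250366075, 231.3398539165811) [[-0.029 -0.996  0.087  0.432]
 [-1.     0.03   0.006 -0.004]
 [-0.009 -0.086 -0.996  1.112]
 [ 0.     0.     0.     1.   ]]
{'t': 0.1, 'qpos': array([ 8.95699061e-01,  3.81099380e-01,  1.29811890e+00, -4.25127520e-05,
        1.46362542e+00, -2.15293117e-01]), 'qvel': array([ 2.79754354e-04, -1.91013891e-03, -8.57837587e-05, -8.89697586e-05,
       -4.88649350e-04,  5.94174071e-04]), 'effort': array([ 2.84804388e-03, -4.38653040e+01, -2.24911934e+01,  7.13714585e-02,
        3.42117960e-02, -2.73732167e-05]), 'tool_pos': array([0.24393102, 0.49268282, 0.2462375 ]), 'ee_rot': array([-2.50299383e-04,  2.27879904e-01,  9.73689046e-01, -5.73653780e-04]), 'force': array([-0.17344837,  0.16222488, -0.15669743]), 'ft_torque': array([-0.05885859, -0.0307502 , -0.02477206]), 'finger_force': 0.0, 'width': 0.08794373917288285}
```

View pics/scene0.png

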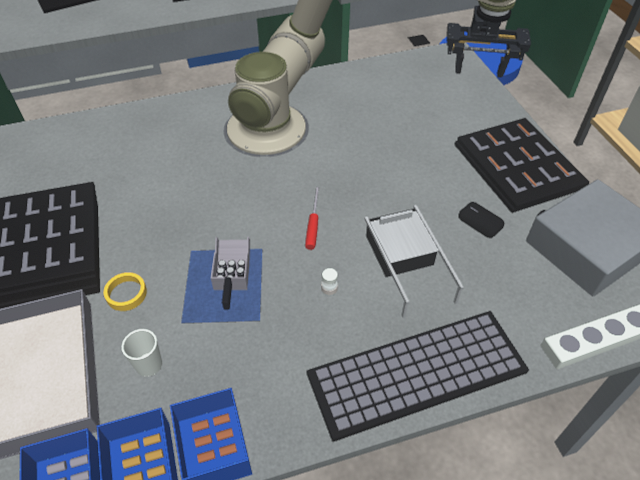

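View pics/top0.png

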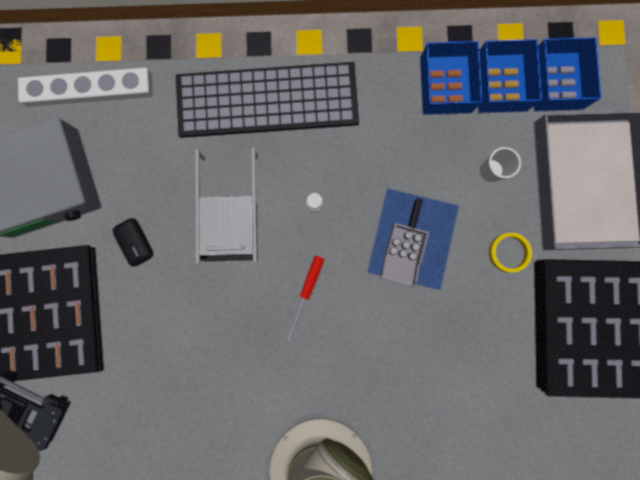

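The scene view shows the mat and cup at about (225,270) and the box with its rails at (410,250). In the top view the cover rib is at about (225,247), the handle at (416,213) and the jar at (314,201). Next I'll take coarse positions.

```bash
python3 - <<'E'
from h import *
t=cam("top"); s=cam("scene")
def P(n,u,v,z): print(n,onz(t,u,v,z).round(3))
P("rib L",207,247,.085);P("rib R",244,248,.085)
P("cover bl",199,259,.065);P("cover br",255,259,.065);P("cover tl",199,196,.065);P("tr",252,196,.065)
P("rail endL",197,150,.065);P("rail endR",253,150,.065)
P("handle tip",417,201,.05);P("handle base",412,226,.05);P("lip L",383,275,.029);P("lip R",415,285,.029);P("jar",314,201,.06)
P("mat",388,190,.003);P("mat",458,206,.003);P("mat",440,289,.003);P("mat",369,274,.003);P("sd",320,258,.02);P("sd",290,338,.01)
P("tape",511,253,.02);P("beaker",505,163,.08)
o=env.get_obs(); print(R.from_quat(np.r_[o["ee_rot"][1:],o["ee_rot"][0]]).as_matrix().round(3))
w=cam("wrist"); print(w[1:4],w[4].round(3)); 
E
```

```text
rib L [0.495 0.228 0.085]
rib R [0.49  0.15  0.085]
cover bl [0.471 0.25  0.065]
cover br [0.467 0.13  0.065]
cover tl [0.608 0.249 0.065]
tr [0.604 0.134 0.065]
rail endL [0.71  0.253 0.065]
rail endR [0.706 0.129 0.065]
handle tip [ 0.585 -0.228  0.05 ]
handle base [ 0.53  -0.214  0.05 ]
lip L [ 0.424 -0.149  0.029]
lip R [ 0.4   -0.219  0.029]
jar [ 0.59  -0.001  0.06 ]
mat [ 0.619 -0.172  0.003]
mat [ 0.577 -0.331  0.003]
mat [ 0.389 -0.28   0.003]
mat [ 0.427 -0.121  0.003]
sd [ 0.466 -0.011  0.02 ]
sd [0.29  0.062 0.01 ]
tape [ 0.465 -0.439  0.02 ]
beaker [ 0.657 -0.414  0.08 ]
[[-0.896  0.444 -0.001]
 [ 0.444  0.896 -0.001]
 [ 0.    -0.001 -1.   ]]
(np.float64(338.31052233416506), 316.98841301589056, 241.06792006236782) [[ 0.444  0.866  0.228  0.186]
 [ 0.896 -0.429 -0.115  0.522]
 [-0.002  0.255 -0.967  0.385]
 [ 0.     0.     0.     1.   ]]
```

```bash
python3 drive.py '0.088 -0.037 -0.043 0 0 0 -0.077;0.088 -0.037 -0.043 0 0 0 -0.077;0.088 -0.037 -0.043 0 0 0 -0.077;0.088 -0.037 -0.043 0 0 0 -0.077;0.088 -0.037 -0.043 0 0 0 -0.077;0.088 -0.037 -0.043 0 0 0 -0.077;0 0 0 0 0 0 0'
python3 - <<'E'
from h import *
w=cam("wrist"); cv2.imwrite("pics/w1.png",w[0]); np.save("w1.npy",w[4])
E
```

```text
t: 1.12
tool_pos: [0.3905, 0.1856, 0.2466]
ee_rot: [0.0, 0.001, 1.0, -0.0]
force: [-0.4, 0.5, 0.3]
width: 0.0797
finger_force: 0.0
```

View pics/w1.png

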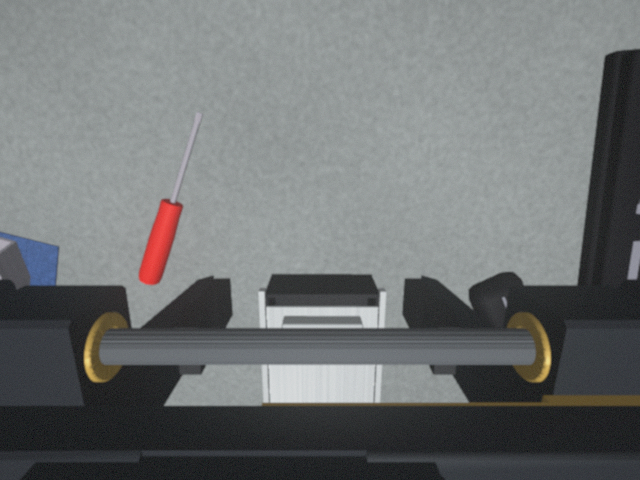

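The wrist view shows the box front wall (265-378, 275-305), the cover edges at about x=262 and 384, and the rib at about (322,321). I'll enlarge the rib in all three views.

```bash
python3 - <<'E'
from h import *
a=cv2.imread("pics/w1.png")[265:345,250:400]; b=cv2.imread("pics/top0.png")[185:265,185:265]; c=cv2.imread("pics/scene0.png")[200:280,360:440]
z=lambda i,k:cv2.resize(i,None,fx=k,fy=k,interpolation=cv2.INTER_CUBIC)
A=z(a,4); B=np.hstack([z(b,3.5),z(c,3.5)]); 
o=np.zeros((A.shape[0]+B.shape[0],max(A.shape[1],B.shape[1]),3),np.uint8);o[:A.shape[0],:A.shape[1]]=A;o[A.shape[0]:,:B.shape[1]]=B
cv2.imwrite("pics/c1.png",o);print(o.shape)
E
```

```text
(600, 600, 3)
```

View pics/c1.png

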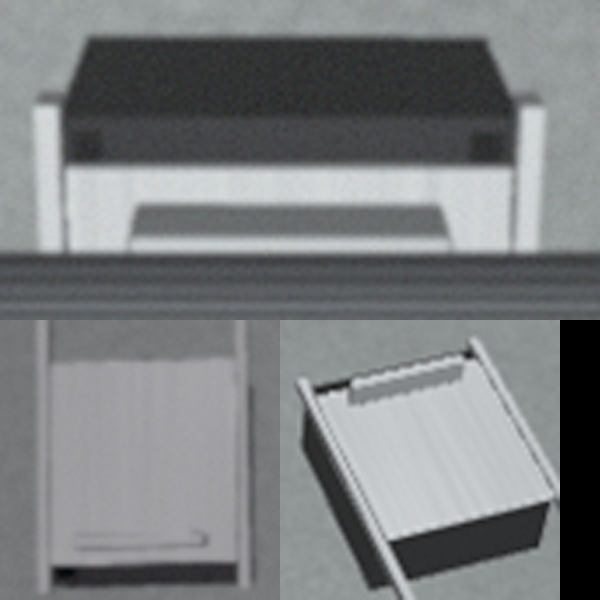

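The crop shows the rib's near top edge running from (282.5,324.5) to (362.5,324.8) in the wrist view. In the scene view it runs from about (380.6,217) to (412.3,210.6).

```bash
python3 - <<'E'
from h import *
s=cam("scene"); w=list(cam("wrist")); w[4]=np.load("w1.npy")
for a,b in [((282.5,324.5),(380.6,217.1)),((362.5,324.8),(412.3,210.6))]:
    print(tri(w,a,s,b), onz(w,*a,.085), onz(s,*b,.085))
print("rails",onz(w,33/4+250,100/4+265,.065),onz(w,545/4+250,100/4+265,.065))
E
```

```text
(array([0.49030201, 0.15232983, 0.0836268 ]), np.float64(0.0027280932824510465)) [0.48899791 0.15123529 0.085     ] [0.49181943 0.15308214 0.085     ]
(array([0.49184812, 0.23113719, 0.08133765]), np.float64(0.00185657496256689)) [0.48948978 0.22969993 0.085     ] [0.49485934 0.23033281 0.085     ]
rails [0.46104435 0.12537096 0.065     ] [0.46134464 0.25552252 0.065     ]
```

```bash
python3 drive.py '0 -0.016 0.001 0.041 0 0 0;0 -0.016 0.001 0.041 0 0 0;0 -0.016 0.001 0.041 0 0 0;0 -0.016 0.001 0.042 0 0 0;0 0 0 0 0 0 0'; python3 drive.py '0 -0.02 0 0 0 0 0;0 -0.02 0 0 0 0 0;0 -0.025 0 0 0 0 0;0 -0.025 0 0 0 0 0;0 -0.02 0 0 0 0 0;0 -0.01 0 0 0 0 0'
```

```text
t: 1.9
tool_pos: [0.4513, 0.1932, 0.0799]
ee_rot: [-0.003, -0.002, 1.0, -0.0]
force: [-0.7, -0.2, 0.2]
width: 0.018
finger_force: 0.0
t: 2.65
tool_pos: [0.5726, 0.1934, 0.0836]
ee_rot: [0.001, -0.002, 1.0, 0.0]
force: [-2.2, -0.3, 2.0]
width: 0.0006
finger_force: 1.1
```

```bash
python3 drive.py '0 -0.01 0 0.002 0 0 0;0 -0.006 0 0 0 0 0;0 0 0 0 0 0 0'; python3 drive.py '0 -0.004 0 0 0 0 0;0 -0.002 0 0 0 0 0;0 0 0 0 0 0 0'
```

```text
t: 3.02
tool_pos: [0.5786, 0.1935, 0.0811]
ee_rot: [-0.012, -0.002, 1.0, -0.001]
force: [-47.7, -3.3, 33.5]
width: 0.0005
finger_force: 24.7
t: 3.4
tool_pos: [0.579, 0.1936, 0.081]
ee_rot: [-0.019, -0.003, 1.0, -0.002]
force: [-73.2, -6.1, 47.2]
width: 0.0004
finger_force: 37.9
```

```bash
python3 drive.py '0 0.01 0 0 0 0 0;0 0.02 0 0 0 0 0;0 0.02 0 -0.02 0 0 0;0 0.02 0 -0.06 0 0 0;0 0.04 0 -0.04 0 0 0;0 0 0 0 0 0 0'
python3 - <<'E'
from h import *
t=cam("top"); s=cam("scene"); w=cam("wrist")
z=lambda i,k:cv2.resize(i,None,fx=k,fy=k,interpolation=cv2.INTER_CUBIC)
a=z(t[0][130:270,180:280],2.8);b=z(s[0][190:320,350:480],3)
o=np.zeros((392,280+390+0,3),np.uint8);o[:,:280]=a;o[:390,280:]=b
cv2.imwrite("pics/c2.png",o)
print([proj(s,np.array([x,.190,.085])) for x in (.6,.604,.608)])
E
```

```text
t: 4.15
tool_pos: [0.484, 0.1931, 0.2028]
ee_rot: [0.003, -0.002, 1.0, 0.001]
force: [-0.1, -0.7, -1.0]
width: 0.0003
finger_force: 0.0
[(np.float64(414.45961173427884), np.float64(248.32919420156725)), (np.float64(415.19553166886647), np.float64(249.68552054133468)), (np.float64(415.93430375624115), np.float64(251.04710349906864))]
```

View pics/c2.png

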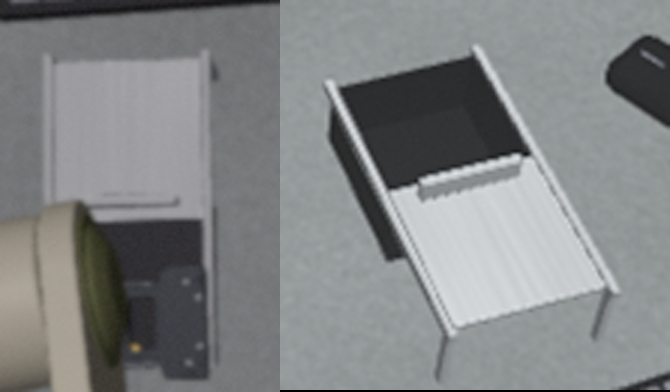

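The cover is fully open: the scene crop shows its end at the rail ends, and the rib centre at full-image (413.7,249) matches x≈0.602. The box mouth is clear. Next I'll look at the cup.

```bash
cat > lg.py <<'E'
from h import *
import json
o=env.get_obs(); open("log.txt","a").write(json.dumps([list(map(float,o[k])) for k in("qpos","tool_pos","ee_rot")])+"\n")
E
python3 lg.py
python3 drive.py '0.088 -0.0125 -0.049 -0.006 0 0 0.034;0.088 -0.0125 -0.049 -0.006 0 0 0.034;0.088 -0.0125 -0.049 -0.006 0 0 0.034;0.088 -0.0125 -0.049 -0.006 0 0 0.034;0.088 -0.0125 -0.049 -0.006 0 0 0.034;0.088 -0.0125 -0.049 -0.006 0 0 0.034;0.088 -0.0125 -0.049 -0.006 0 0 0.034;0.088 -0.0125 -0.049 -0.006 0 0 0.034'
python3 drive.py '0.088 0 0 0 0 0 0'; python3 lg.py
python3 - <<'E'
from h import *
w=cam("wrist"); cv2.imwrite("pics/w2.png",w[0]); np.save("w2.npy",w[4])
s=cam("scene")
for u,v in[(396,250.7),(430.3,242)]: print(onz(s,u,v,.085))
z=lambda i,k:cv2.resize(i,None,fx=k,fy=k,interpolation=cv2.INTER_CUBIC)
o=np.zeros((600,800,3),np.uint8); a=z(w[0][:330,130:490],1.3); o[:a.shape[0],:a.shape[1]]=a
i=cv2.imread("pics/scene0.png")[230:315,205:255]; b=z(i,6)
o[:510,500:800]=b
cv2.imwrite("pics/c3.png",o)
E
```

```text
t: 5.3
tool_pos: [0.5388, -0.2097, 0.2453]
ee_rot: [-0.001, 0.135, 0.991, 0.001]
force: [0.2, -0.9, 0.2]
width: 0.0784
finger_force: 0.0
t: 5.42
tool_pos: [0.5387, -0.2109, 0.2451]
ee_rot: [-0.001, 0.137, 0.991, 0.0]
force: [0.3, 0.1, -0.7]
width: 0.0873
finger_force: 0.0
[0.59411726 0.1489604  0.085     ]
[0.59384251 0.2305354  0.085     ]
```

View pics/c3.png

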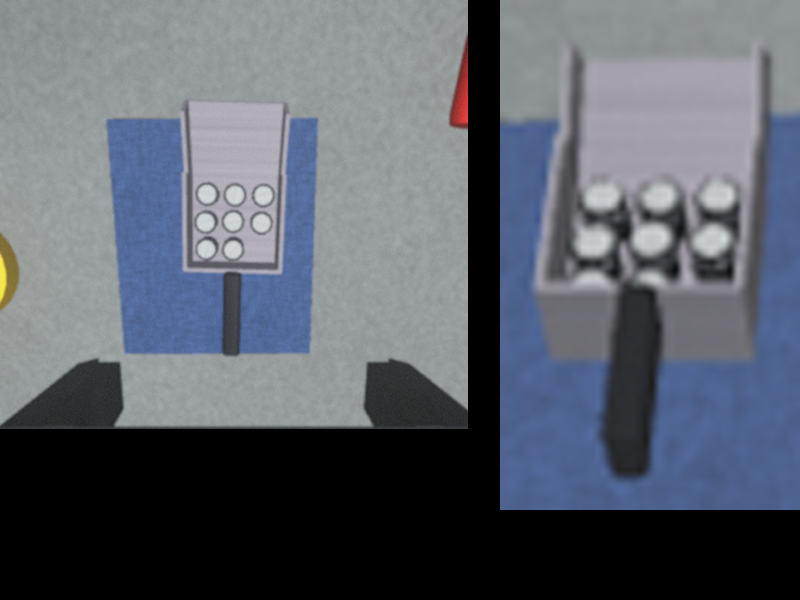

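The wrist view shows the cup square with the tool, with the handle top from about (308.5,209.5) to (308.5,272.3). In the scene view the same edge runs from about (228.7,277.8) to (226.3,303.3). I'll triangulate the handle and check how far the cover travelled.

```bash
python3 - <<'E'
from h import *
s=cam("scene"); t=cam("top"); w=list(cam("wrist")); w[4]=np.load("w2.npy")
for n,a,b in [("tip",(308.5,272.3),(226.3,303.3)),("base",(308.5,209.5),(228.7,277.8))]:
    print(n,*tri(w,a,s,b), onz(w,*a,.05))
L=onz(w,187/1.3+130,102/1.3,.029);Rr=onz(w,287/1.3+130,104/1.3,.029);print("lip",L,Rr)
for a in [(108,119),(317,119),(310,352),(126,353)]: print("mat",onz(w,a[0]/1.3+130,a[1]/1.3,.003).round(4))
for n,im in [("old",cv2.imread("pics/top0.png")),("new",t[0])]:
    g=im[:,215:240].mean((1,2)); print(n); print({r:int(g[r]) for r in range(140,268)} if n=="new" else {r:int(g[r]) for r in list(range(185,205))+list(range(235,268))})
cv2.imwrite("pics/t2.png",t[0])
for x,z in [(.717,.065),(.724,.065),(.607,.065),(.494,.085),(.604,.085),(.481,.065),(.591,.065)]: print(x,z,proj(t,np.array([x,.19,z])))
E
```

```text
tip [ 0.5915995  -0.2335989   0.04647813] 0.0031930840417541966 [ 0.59021592 -0.23475137  0.05      ]
base [ 0.52737953 -0.21503546  0.04623378] 0.003254884857934617 [ 0.52663015 -0.21639279  0.05      ]
lip [ 0.39851554 -0.21465822  0.029     ] [ 0.41992357 -0.14375483  0.029     ]
mat [ 0.3876 -0.281   0.003 ]
mat [ 0.433  -0.1197  0.003 ]
mat [ 0.6238 -0.1714  0.003 ]
mat [ 0.579  -0.3339  0.003 ]
old
{185: 120, 186: 120, 187: 119, 188: 118, 189: 119, 190: 119, 191: 119, 192: 120, 193: 120, 194: 120, 195: 123, 196: 136, 197: 156, 198: 161, 199: 161, 200: 162, 201: 161, 202: 161, 203: 161, 204: 161, 235: 160, 236: 160, 237: 160, 238: 160, 239: 160, 240: 160, 241: 160, 242: 160, 243: 160, 244: 160, 245: 158, 246: 156, 247: 158, 248: 154, 249: 143, 250: 144, 251: 156, 252: 158, 253: 148, 254: 110, 255: 65, 256: 47, 257: 46, 258: 45, 259: 47, 260: 69, 261: 104, 262: 118, 263: 120, 264: 120, 265: 120, 266: 119, 267: 118}
new
{140: 115, 141: 115, 142: 116, 143: 116, 144: 116, 145: 116, 146: 116, 147: 116, 148: 116, 149: 116, 150: 119, 151: 134, 152: 155, 153: 160, 154: 160, 155: 160, 15
[... 898 characters left out ...]
50: 47, 251: 46, 252: 46, 253: 46, 254: 45, 255: 45, 256: 46, 257: 46, 258: 45, 259: 46, 260: 68, 261: 103, 262: 117, 263: 118, 264: 119, 265: 118, 266: 118, 267: 117}
0.717 0.065 (np.float64(225.43630152135282), np.float64(146.11411376143354))
0.724 0.065 (np.float64(225.39313848206166), np.float64(142.9965306998426))
0.607 0.065 (np.float64(226.12106880167428), np.float64(195.5735334251475))
0.494 0.085 (np.float64(225.087738683133), np.float64(246.81129618885964))
0.604 0.085 (np.float64(224.3928635239554), np.float64(195.46729060058308))
0.481 0.065 (np.float64(226.92073704900173), np.float64(253.33202827867967))
0.591 0.065 (np.float64(226.22169915446966), np.float64(202.8418696801697))
```

```bash
python3 - <<'E'
from h import *
t=cam("top"); w=list(cam("wrist")); w2=list(w); w[4]=np.load("w1.npy"); w2[4]=np.load("w2.npy")
print("box front",onz(w,322,118/4+265,.06), "foot",onz(w,322,38/4+265,0),"rail start",onz(w,256,92/4+265,.07))
print("cover near old wrist",onz(w,322,166/4+265,.061),onz(w,322,166/4+265,.065),"old top",onz(t,227,254,.065),"new",onz(t,227,208.1,.065),"far new",onz(t,227,151.2,.065))
print("front foot top view", onz(t,227,260.7,0), "rail end", onz(t,197,150,.07))
E
sed -n 1,400p log.txt
```

```text
box front [0.46833329 0.19028267 0.06      ] foot [0.4686669  0.19104998 0.        ] rail start [0.45676805 0.12417046 0.07      ]
cover near old wrist [0.48140726 0.1902806  0.061     ] [0.47947953 0.19022788 0.065     ] old top [0.47955354 0.18984872 0.065     ] new [0.57940451 0.18846309 0.065     ] far new [0.70549424 0.18671334 0.065     ]
front foot top view [ 4.67167655e-01  2.02071654e-01 -2.22044605e-16] rail end [0.70893064 0.25152916 0.07      ]
[[0.15042014890352987, 0.37360183258107704, 1.4568529521741227, 1.700766341215641e-05, 1.3115994073802142, -1.4227592956988042], [0.48515900168944204, 0.19237908376764745, 0.19846096335824412], [-0.00022942651774041168, -0.001189377125405573, 0.9999992660297511, -2.6181780705828827e-05]]
[[-0.5775961397847894, 0.43306691227467, 1.2169923686112385, -0.0002910172078459411, 1.493675657336963, -1.874063386250507], [0.5386536917864174, -0.2108929745010873, 0.2450901362845849], [-0.0010307657213762598, 0.1367235006427913, 0.9906086593519227, 0.00032543969446482566]]
```

The cover is fully open: its near edge is 0.111 m beyond the box front, against 0.112 expected. It simply started about 10 mm ajar. The box centre is at about (0.533,0.19). Next is the grasp.

```bash
python3 drive.py '0.06 -0.007 -0.002 0.045 0 0 0;0.06 -0.007 -0.002 0.045 0 0 0;0.06 -0.007 -0.002 0.045 0 0 0;0.06 -0.0065 -0.002 0.045 0 0 0.008;0.06 0 0 0.022 0 0 0;0.06 0 0 0.015 0 0 0;0.06 0 0 0 0 0 0' 60
python3 lg.py
python3 - <<'E'
import json,numpy as np
from scipy.optimize import least_squares
D=[json.loads(l) for l in open("log.txt")]
D.append([[.895699,.3810994,1.2981189,0,1.4636254,-.215],[.243931,.4926828,.2462375],0])
def f(p):
    h,a,L2,L3,b,Lt=p; out=[]
    for q,x,_ in D:
        r=np.hypot(x[0],x[1]); s=q[1]+q[2]; P=s+q[4]
        out+=[a+L2*np.sin(q[1])+L3*np.sin(s+b)+Lt*np.sin(P)-r, h+L2*np.cos(q[1])+L3*np.cos(s+b)+Lt*np.cos(P)-x[2]]
    return out
o=least_squares(f,[.3,0,.4,.4,0,.3]); print(o.x.round(4),np.abs(o.fun).max(), [sum((q[1],q[2],q[4])) for q,_,_ in D], D[-2])
E
```

```text
t: 6.65
tool_pos: [0.5628, -0.2221, 0.0296]
ee_rot: [-0.0, 0.138, 0.99, 0.0]
force: [-0.0, -0.1, -0.2]
width: 0.0601
finger_force: 0.0
[1.2019 0.0136 0.5362 0.3675 0.2917 1.3102] 0.00016677908453222035 [3.142054192135414, 3.143734938222871, 3.1426505075293703, 3.1428437] [[-0.5713332290339986, 0.7003802531010035, 1.4117958673092745, 1.2080939485181275e-05, 1.0304743871190924, -1.8648147854921464], [0.5627526725748379, -0.22207861306444202, 0.0296465395312463], [-0.00047801347141141474, 0.1382165714347736, 0.9904018879173685, 0.00022648101334772896]]
```

```bash
python3 drive.py '0.06 0 -0.004 0.001 0 0 0;0 0 0 0 0 0 0;0 0 0 0 0 0 0;0 0 0 0 0 0 0;0 0 0 0 0 0 0' 60
```

```text
t: 7.28
tool_pos: [0.5618, -0.2264, 0.0291]
ee_rot: [0.0, 0.138, 0.99, -0.0]
force: [0.5, -0.3, -0.6]
width: 0.0219
finger_force: 0.0
```

```bash
python3 drive.py '0 0 0 0 0 0 0;0 0 0 0 0 0 0;0 0 0 0 0 0 0'; python3 drive.py '0 0 0 -0.01 0 0 0;0 0 0 -0.03 0 0 0;0 0 0 -0.06 0 0 0;0 0 0 -0.06 0 0 0;0 0 0 -0.04 0 0 0;0 0 0 0 0 0 0'; python3 lg.py
```

```text
t: 7.65
tool_pos: [0.5618, -0.2264, 0.0291]
ee_rot: [0.0, 0.138, 0.99, 0.0]
force: [0.2, -0.4, 1.0]
width: 0.0133
finger_force: 60.0
t: 8.4
tool_pos: [0.5624, -0.2268, 0.2324]
ee_rot: [0.003, 0.138, 0.99, -0.001]
force: [0.7, -0.4, -3.4]
width: 0.0135
finger_force: 60.0
```

```bash
python3 drive.py '0 0 0 0 0 0.12 0;0 0 0 0 0 0.1 0;0 0 0 0 0 0 0;0 0 0 0 0 0 0'; python3 lg.py;  python3 drive.py '0 0 0 0 0.12 -0.12 0;0 0 0 0 0 -0.1 0;0 0 0 0 0 0 0;0 0 0 0 0 0 0'; python3 lg.py; python3 drive.py '0 0 0 0 -0.12 0 0;0 0 0 0 0 0 0'; python3 lg.py
cat > kin.py <<'E'
import json,numpy as np
from scipy.optimize import least_squares
from scipy.spatial.transform import Rotation as R
def fk(q,p):
    h,a,L2,d,e,a5,Lt=p
    R1=R.from_euler("z",q[0]); Ra=R1*R.from_euler("y",q[1]); Rb=Ra*R.from_euler("y",q[2]); Rc=Rb*R.from_euler("z",q[3])*R.from_euler("y",q[4])
    x=R1.apply([a,0,h])+Ra.apply([0,0,L2])+Rb.apply([e,0,d])+Rc.apply([a5,0,Lt])
    return x,Rc*R.from_euler("z",q[5])
def load():
    D=[json.loads(l) for l in open("log.txt")]
    return D+[[[.895699,.3810994,1.2981189,0,1.4636254,-.215],[.243931,.4926828,.2462375],[-2.50299383e-04,2.27879904e-01,9.73689046e-01,-5.73653780e-04]]]
def fit(D):
    f=lambda p:np.r_[np.concatenate([fk(q,p)[0]-x for q,x,_ in D]),.01*(p-[.36,0,.4,.4,.05,.05,.3])*[.1,1,.1,.1,.3,.3,.1]]
    o=least_squares(f,[.36,0,.4,.4,.05,.05,.3]); return o.x,o.fun[:3*len(D)]
E
python3 - <<'E'
from kin import *
D=load(); p,r=fit(D); print(p.round(4),np.abs(r).max())
for q,x,e in D:
    m=fk(q,p)[1]; t=R.from_quat([*e[1:],e[0]]); print(np.round((m.inv()*t).as_rotvec(),3),np.round(q,3))
E
```

```text
t: 8.9
tool_pos: [0.5615, -0.2262, 0.2281]
ee_rot: [-0.109, 0.138, 0.984, 0.015]
force: [-0.1, 0.1, -2.6]
width: 0.0131
finger_force: 60.0
t: 9.4
tool_pos: [0.5616, -0.2266, 0.2292]
ee_rot: [-0.009, 0.129, 0.99, -0.058]
force: [0.4, 0.8, -2.6]
width: 0.0137
finger_force: 60.0
t: 9.65
tool_pos: [0.5616, -0.2279, 0.2286]
ee_rot: [-0.001, 0.13, 0.991, 0.001]
force: [0.5, 0.2, -2.2]
width: 0.0134
finger_force: 60.0
[-0.282  -0.0053  0.3137  0.3727 -0.0317 -0.0577 -0.241 ] 0.11217828019704926
[-0.    -0.     1.571] [ 0.15   0.374  1.457  0.     1.312 -1.423]
[ 0.    -0.     1.571] [-0.578  0.433  1.217 -0.     1.494 -1.874]
[-0.    -0.     1.571] [-0.571  0.7    1.412  0.     1.03  -1.865]
[ 0.    -0.     1.571] [-0.578  0.488  1.162  0.     1.486 -1.871]
[ 0.    -0.     1.571] [-0.554  0.591  1.005 -0.06   1.757 -1.852]
[-0.    -0.     1.571] [-0.532  0.488  1.175 -0.115  1.449 -1.832]
[-0.    -0.     1.571] [-0.581  0.493  1.163  0.     1.488 -1.891]
[ 0.   -0.    1.57] [ 0.896  0.381  1.298  0.     1.464 -0.215]
```

```bash
sed -i 's/o=least_squares.*/o=least_squares(f,[.36,0,.536,.352,.106,0,.47],max_nfev=5000); return o.x,o.fun[:3*len(D)]/' kin.py
python3 - <<'E'
from kin import *
D=load(); p,r=fit(D); print(p.round(4),r.reshape(-1,3).round(4))
E
```

```text
[-0.282  -0.0053  0.3137  0.3727 -0.0317 -0.0577 -0.241 ] [[ 0.044  -0.1122 -0.0125]
 [-0.0707 -0.094   0.0006]
 [-0.0661 -0.0972  0.0042]
 [-0.0837 -0.0857  0.0065]
 [-0.0019 -0.1042 -0.0042]
 [-0.0594 -0.0364  0.004 ]
 [-0.0805 -0.0878  0.0064]
 [ 0.0956 -0.0686 -0.005 ]]
```

```bash
python3 - <<'E'
s=open("kin.py").read()
s=s.replace("h,a,L2,d,e,a5,Lt=p","h,a,L2,d,e,a5,Lt,c,c5=p").replace("[a,0,h]","[a,c,h]").replace("[a5,0,Lt]","[a5,c5,Lt]").replace("[.36,0,.4,.4,.05,.05,.3]","[.3,0,.4,.4,0,0,.3,.06,.06]").replace("[.1,1,.1,.1,.3,.3,.1]","[.1,1,.1,.1,1,1,.1,.1,.1]").replace("[.36,0,.536,.352,.106,0,.47]","[.3,0,.4,.4,0,0,.3,.06,.06]")
open("kin.py","w").write(s)
E
python3 - <<'E'
from kin import *
D=load(); p,r=fit(D); print(p.round(4),r.reshape(-1,3).round(4))
E
```

```text
[ 0.13   -0.      0.537   0.3508  0.1029 -0.      0.242   0.1175  0.    ] [[ 0. -0. -0.]
 [-0. -0.  0.]
 [ 0. -0. -0.]
 [-0.  0.  0.]
 [-0.  0.  0.]
 [-0.  0. -0.]
 [-0.  0.  0.]
 [-0.  0. -0.]]
```

```bash
cat >> kin.py <<'E'
P=fit(load())[0]
lo=np.array([-3.11,-.89,.22,-1.42,.17,-2.88]); hi=np.array([3.11,2.33,2.48,4.56,2.85,2.88])
OFF=R.from_euler("z",np.pi/2)
def tool(lip,psi,th):  # th = nose-down angle; returns TCP pos, rot
    C=R.from_euler("z",psi)*R.from_euler("y",-th)
    T=C*R.from_matrix(np.array([[-1,0,0],[0,1,0],[0,0,-1.]]).T)
    return np.array(lip)+C.apply(np.array([74+88,0,26-26])/1000),T
def ik(x,T,q0):
    f=lambda q:np.r_[fk(q,P)[0]-x,.3*((fk(q,P)[1]*OFF).inv()*T).as_rotvec()]
    o=least_squares(f,np.clip(q0,lo+1e-3,hi-1e-3),bounds=(lo,hi)); return o.x,np.abs(o.fun).max()
E
python3 - <<'E'
from kin import *
q00=load()[-2][0]
for psi in np.radians([-60,-40,-20,0,20,40,60,80]):
    q=np.array(q00); out=[]
    for th in np.radians(np.arange(0,86,5)):
        z=.13-.04*min(1,th/1.0)
        q,e=ik(*tool([.54,.19,z],psi,th),q); out.append((e,np.min(np.r_[q-lo,hi-q])))
    out=np.array(out); print(int(np.degrees(psi).round()),"err",out[:,0].max().round(4),"at75",out[15,0].round(4),"margin",out[:,1].min().round(2),q.round(2))
E
```

```text
-60 err 0.0176 at75 0.0 margin 0.0 [ 0.54  0.65  1.46 -1.42  1.54  0.54]
-40 err 0.0602 at75 0.0281 margin 0.0 [ 0.53  0.52  1.56 -1.42  1.24  0.43]
-20 err 0.0971 at75 0.0581 margin 0.0 [ 0.45  0.35  1.67 -1.42  0.82  0.22]
0 err 0.1101 at75 0.069 margin 0.0 [ 0.2   0.2   1.81 -1.42  0.18 -0.06]
20 err 0.1141 at75 0.0745 margin 0.0 [ 0.09  0.17  1.83  1.25  0.17 -2.88]
40 err 0.126 at75 0.0915 margin 0.0 [-0.02  0.17  1.75  1.17  0.58 -2.88]
60 err 0.1242 at75 0.101 margin 0.0 [-0.13  0.26  1.59  1.13  1.06 -2.88]
80 err 0.1405 at75 0.1166 margin 0.0 [-0.19  0.46  1.32  1.18  1.57 -2.88]
```

```bash
python3 - <<'E'
from kin import *
q00=np.array(load()[-2][0]); rng=np.random.default_rng(0)
for psi in np.radians(np.r_[-150:-50:10, 90:181:15]):
  best=None
  for k in range(2):
    q=q00.copy(); q[0]=.1
    q[5]=q[0]-psi-np.pi/2 
    if k: q[5]+=2*np.pi*(-1 if q[5]>0 else 1)
    if abs(q[5])>2.88: continue
    out=[];Q=[]
    for th in np.radians(np.arange(0,91,5)):
        z=.13-.04*min(1,th/1.0)
        q,e=ik(*tool([.535,.19,z],psi,th),q); out.append((e,np.min(np.r_[q-lo,hi-q])));Q.append(q)
    out=np.array(out); print(int(np.degrees(psi).round()),"err",out[:,0].max().round(4),"at80",out[16,0].round(4),"margin",out[:,1].min().round(2),out[:17,1].min().round(2),Q[0].round(2),Q[16].round(2), "maxstep",np.abs(np.diff(Q,axis=0)).max().round(2))
E
```

```text
-150 err 0.0 at80 0.0 margin 0.01 0.14 [-0.02  0.28  1.85 -0.    1.01  1.03] [ 0.24  0.94  0.78 -0.73  2.71  0.84] maxstep 0.24
-140 err 0.0 at80 0.0 margin 0.13 0.24 [-0.08  0.3   1.82 -0.    1.02  0.79] [ 0.28  0.93  0.81 -0.89  2.61  0.68] maxstep 0.18
-130 err 0.0 at80 0.0 margin 0.17 0.37 [-0.12  0.32  1.78 -0.    1.04  0.58] [ 0.33  0.91  0.86 -0.99  2.48  0.58] maxstep 0.14
-120 err 0.0 at80 0.0 margin 0.15 0.36 [-0.15  0.35  1.73 -0.    1.06  0.37] [ 0.37  0.88  0.93 -1.06  2.35  0.53] maxstep 0.11
-110 err 0.0 at80 0.0 margin 0.13 0.3 [-0.17  0.39  1.67 -0.    1.09  0.18] [ 0.4   0.84  1.   -1.12  2.21  0.5 ] maxstep 0.09
-100 err 0.0 at80 0.0 margin 0.11 0.26 [-0.17  0.43  1.59 -0.    1.12  0.  ] [ 0.44  0.8   1.09 -1.16  2.07  0.49] maxstep 0.1
-90 err 0.0 at80 0.0 margin 0.07 0.2 [-0.17  0.47  1.52 -0.    1.15 -0.17] [ 0.47  0.76  1.19 -1.22  1.92  0.49] maxstep 0.09
-80 err 0.0 at80 0.0 margin 0.02 0.15 [-0.16  0.51  1.44 -0.    1.19 -0.33] [ 0.49  0.72  1.29 -1.27  1.77  0.5 ] maxstep 0.09
-70 err 0.011 at80 0.0 margin 0.0 0.08 [-0.14  0.56  1.36 -0.    1.23 -0.49] [ 0.5   0.67  1.4  -1.34  1.62  0.52] maxstep 0.1
-60 err 0.0314 at80 0.0027 margin 0.0 0.0 [-0.11  0.6   1.27 -0.    1.27 -0.63] [ 0.51  0.62  1.5  -1.42  1.47  0.54] maxstep 0.11
120 err 0.0226 at80 0.0 margin 0.0 0.0 [0.37 0.5  1.47 0.07 1.17 2.88] [-0.17  0.72  1.29  1.06  2.09  2.5 ] maxstep 0.08
135 err 0.0 at80 0.0 margin 0.13 0.13 [0.4  0.45 1.56 0.   1.13 2.75] [-0.11  0.79  1.13  0.96  2.3   2.47] maxstep 0.09
150 err 0.0 at80 0.0 margin 0.24 0.36 [ 0.35  0.39  1.67 -0.    1.08  2.45] [-0.05  0.85  1.    0.84  2.49  2.39] maxstep 0.11
165 err 0.0 at80 0.0 margin 0.05 0.19 [ 0.28  0.33  1.76 -0.    1.04  2.11] [0.02 0.9  0.88 0.65 2.66 2.21] maxstep 0.16
180 err 0.0196 at80 0.0 margin 0.0 0.06 [ 0.19  0.3   1.83 -0.    1.02  1.76] [0.1  0.93 0.8  0.28 2.79 1.85] maxstep 0.13
```

```bash
cat > plan.py <<'E'
from kin import *
import sys
from bench import env
def plan(x1,T1,n):
    o=env.get_obs(); x0=o["tool_pos"]; T0=R.from_quat([*o["ee_rot"][1:],o["ee_rot"][0]])
    rv=(T0.inv()*T1).as_rotvec()/n; M=np.sum([R.from_rotvec(rv*k).as_matrix() for k in range(n)],axis=0)
    d=np.linalg.solve(M,T0.inv().apply(x1-x0)); print("now",x0.round(4),"target",np.round(x1,4),"rows",n,"each",d.round(4),rv.round(4))
E
python3 - <<'E'
from plan import *
plan(*tool([.526,.18,.16],-np.pi/2,0),10)
E
```

```text
now [ 0.5616 -0.2279  0.2286] target [0.526 0.018 0.16 ] rows 10 each [0.0224 0.0146 0.0069] [-1.00e-04 -2.00e-04  1.31e-01]
```

```bash
python3 drive.py '0 0.0224 0.0146 0.007 0 0 0.131;0 0.0224 0.0146 0.007 0 0 0.131;0 0.0224 0.0146 0.007 0 0 0.131;0 0.0224 0.0146 0.007 0 0 0.131;0 0.0224 0.0146 0.007 0 0 0.131'; python3 drive.py '0 0.0224 0.0146 0.007 0 0 0.131;0 0.0224 0.0146 0.007 0 0 0.131;0 0.0224 0.0146 0.007 0 0 0.131;0 0.0224 0.0146 0.007 0 0 0.131;0 0.0224 0.0146 0.007 0 0 0.131;0 0 0 0 0 0 0;0 0 0 0 0 0 0'
python3 lg.py; python3 - <<'E'
from plan import *
o=env.get_obs(); T0=R.from_quat([*o["ee_rot"][1:],o["ee_rot"][0]]); print("lip",o["tool_pos"]+T0.apply([.162,0,0]))
plan(*tool([.526,.18,.12],-np.pi/2,np.radians(50)),8)
from h import *
s=cam("scene"); cv2.imwrite("pics/s3.png",s[0])
E
```

```text
t: 10.28
tool_pos: [0.5016, -0.1087, 0.194]
ee_rot: [-0.001, 0.443, 0.897, -0.001]
force: [0.1, 0.1, -3.5]
width: 0.0136
finger_force: 60.0
t: 11.15
tool_pos: [0.5257, 0.0195, 0.1595]
ee_rot: [-0.0, 0.706, 0.709, -0.0]
force: [0.6, 0.3, -1.8]
width: 0.0137
finger_force: 60.0
lip [0.52497302 0.18152566 0.15956154]
now [0.5257 0.0195 0.1595] target [0.526  0.0759 0.2441] rows 8 each [ 0.0027  0.     -0.0128] [ 1.000e-04 -1.091e-01  6.000e-04]
```

View pics/s3.png

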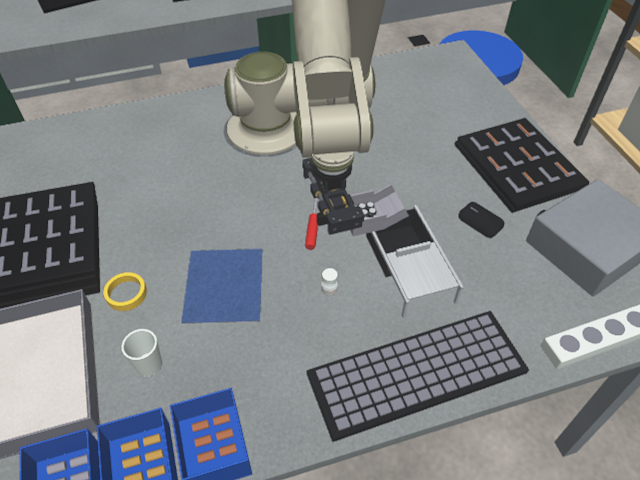

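The cup is level with its lip over the open box and its nose along +y. The caps are visible at (367,210), and the jar and screwdriver are untouched. I'll start tipping.

```bash
python3 - <<'E'
from plan import *
plan(*tool([.526,.175,.105],-np.pi/2,np.radians(35)),6)
E
```

```text
now [0.5257 0.0193 0.1596] target [0.526  0.0423 0.1979] rows 6 each [ 0.0021  0.0001 -0.0072] [ 1.000e-04 -1.019e-01  6.000e-04]
```

```bash
python3 drive.py '0 0.002 0 -0.007 0 -0.1 0;0 0.002 0 -0.007 0 -0.1 0;0 0.002 0 -0.007 0 -0.1 0;0 0.002 0 -0.007 0 -0.1 0;0 0.002 0 -0.007 0 -0.1 0;0 0.002 0 -0.007 0 -0.11 0;0 0 0 0 0 0 0'
python3 - <<'E'
from plan import *
o=env.get_obs(); T0=R.from_quat([*o["ee_rot"][1:],o["ee_rot"][0]]); print("lip",o["tool_pos"]+T0.apply([.162,0,0]))
plan(*tool([.526,.175,.09],-np.pi/2,np.radians(78)),8)
E
```

```text
t: 12.08
tool_pos: [0.5256, 0.0421, 0.1964]
ee_rot: [0.211, 0.673, 0.676, -0.212]
force: [-0.2, 0.1, -3.1]
width: 0.0139
finger_force: 60.0
lip [0.52497103 0.17506258 0.10396888]
now [0.5256 0.0421 0.1964] target [0.526  0.1413 0.2485] rows 8 each [ 0.0022  0.0001 -0.0142] [ 0.0003 -0.0942  0.0005]
```

```bash
python3 drive.py '0 0.0022 0 -0.0142 0 -0.094 0;0 0.0022 0 -0.0142 0 -0.094 0;0 0.0022 0 -0.0142 0 -0.094 0;0 0.0022 0 -0.0142 0 -0.094 0;0 0.0022 0 -0.0142 0 -0.094 0;0 0.0022 0 -0.0142 0 -0.094 0;0 0.0022 0 -0.0142 0 -0.094 0;0 0.0022 0 -0.0142 0 -0.094 0'; python3 drive.py '0 0 0 0 0 0 0;0 0 0 0 0 0 0;0 0 0 0 0 0 0;0 0 0 0 0 0 0'
python3 - <<'E'
from plan import *
from h import *
o=env.get_obs(); T0=R.from_quat([*o["ee_rot"][1:],o["ee_rot"][0]]); print("lip",o["tool_pos"]+T0.apply([.162,0,0]),o["qpos"].round(2))
s=cam("scene"); z=lambda i,k:cv2.resize(i,None,fx=k,fy=k,interpolation=cv2.INTER_CUBIC)
cv2.imwrite("pics/s4.png",z(s[0][120:320,300:500],3))
E
```

```text
t: 13.08
tool_pos: [0.5259, 0.1404, 0.2488]
ee_rot: [0.444, 0.549, 0.55, -0.445]
force: [0.2, 0.3, -1.1]
width: 0.0137
finger_force: 60.0
t: 13.58
tool_pos: [0.5256, 0.1407, 0.249]
ee_rot: [0.445, 0.55, 0.55, -0.444]
force: [-0.2, 1.2, -1.9]
width: 0.0134
finger_force: 60.0
lip [0.52553956 0.17473875 0.09063009] [ 0.44  0.72  1.26 -1.19  1.87  0.51]
```

View pics/s4.png

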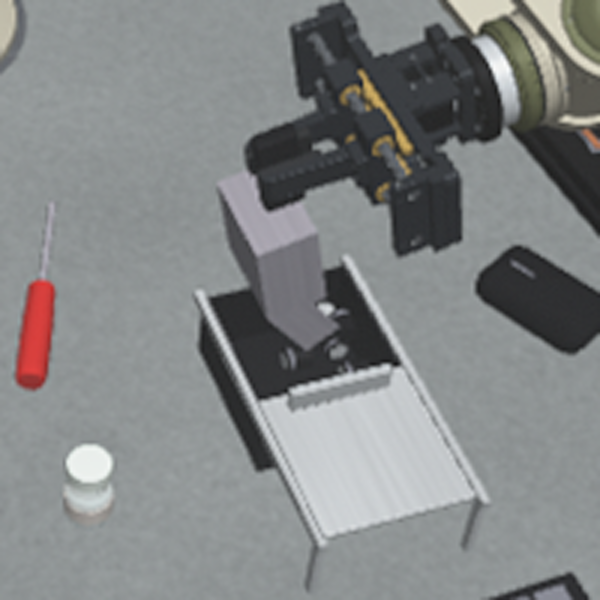

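Caps are visible in the box (crop about 330,310 to 340,350) and the cup is steep over the mouth. I'll shake it a little, then raise and untilt.

```bash
python3 drive.py '0 0 0.006 0 0 -0.05 0;0 0 -0.012 0 0 0.05 0;0 0 0.012 0 0 -0.05 0;0 0 -0.012 0 0 0.05 0;0 0 0.006 0 0 0 0;0 -0.008 0 0 0 0 0;0 0.008 0 0 0 0 0;0 0 0 0 0 0 0'
python3 drive.py '0 -0.05 0 0.01 0 0 0;0 -0.05 0 0.01 0 0 0;0 0 0 0 0 0 0;0 0 0 0 0 0 0'
python3 - <<'E'
from plan import *
plan(*tool([.526,.17,.18],-np.pi/2,0),9)
f=[]
for i in range(6): env.get_image("top"); f.append(env.get_obs()["force"][2])
print(np.mean(f))
from h import *
t=cam("top");s=cam("scene");z=lambda i,k:cv2.resize(i,None,fx=k,fy=k,interpolation=cv2.INTER_CUBIC)
cv2.imwrite("pics/c5.png",np.hstack([z(t[0][160:280,170:270],4),z(s[0][200:320,350:450],4)]))
E
```

```text
t: 14.62
tool_pos: [0.5255, 0.1412, 0.2477]
ee_rot: [0.445, 0.549, 0.551, -0.445]
force: [-0.0, 0.1, -2.0]
width: 0.0134
finger_force: 60.0
t: 15.12
tool_pos: [0.5255, 0.1009, 0.3411]
ee_rot: [0.445, 0.549, 0.551, -0.445]
force: [-0.3, 0.3, -2.0]
width: 0.0132
finger_force: 60.0
now [0.5255 0.1009 0.3411] target [0.526 0.008 0.18 ] rows 9 each [0.0052 0.     0.0217] [-1.000e-04  1.512e-01  4.000e-04]
-1.6017655128686152
```

View pics/c5.png

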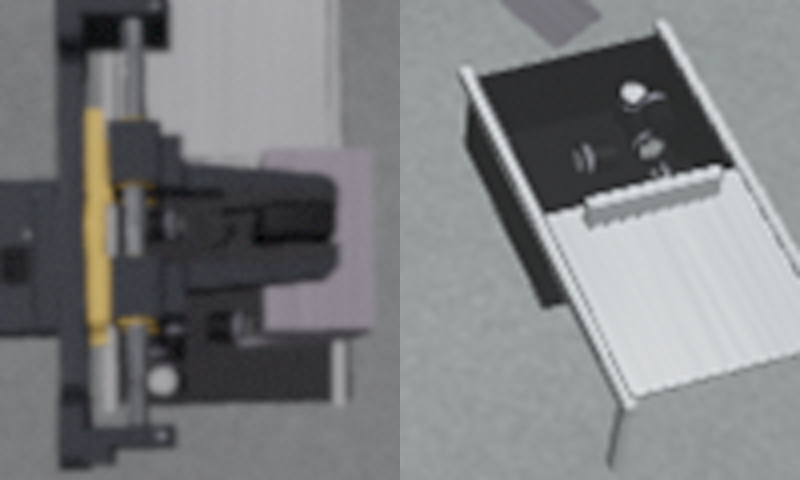

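The force is about 1.6 N, which fits the empty cup (1.37 N). Caps lie in the box and none are outside it. I'll untilt and return to the mat.

```bash
python3 drive.py '0 0.0052 0 0.0217 0 0.151 0;0 0.0052 0 0.0217 0 0.151 0;0 0.0052 0 0.0217 0 0.151 0;0 0.0052 0 0.0217 0 0.151 0;0 0.0052 0 0.0217 0 0.151 0'; python3 drive.py '0 0.0052 0 0.0217 0 0.151 0;0 0.0052 0 0.0217 0 0.151 0;0 0.0052 0 0.0217 0 0.151 0;0 0.0052 0 0.0217 0 0.151 0;0 0 0 0 0 0 0'
python3 - <<'E'
from plan import *
T=tool([0,0,0],-.277,0)[1]
plan(np.array([.5618,-.2264,.15]),T,10)
E
```

```text
t: 16.15
tool_pos: [0.5258, 0.0206, 0.2679]
ee_rot: [0.21, 0.675, 0.676, -0.209]
force: [-0.4, 0.2, -1.2]
width: 0.0135
finger_force: 60.0
t: 16.77
tool_pos: [0.5252, 0.0067, 0.1799]
ee_rot: [-0.001, 0.707, 0.707, -0.002]
force: [-0.0, -0.1, -2.4]
width: 0.0135
finger_force: 60.0
now [0.5252 0.0067 0.1799] target [ 0.5618 -0.2264  0.15  ] rows 10 each [-0.023  -0.0105  0.003 ] [-0.0005 -0.     -0.1295]
```

```bash
python3 drive.py '0 -0.023 -0.0105 0.003 0 0 -0.13;0 -0.023 -0.0105 0.003 0 0 -0.13;0 -0.023 -0.0105 0.003 0 0 -0.13;0 -0.023 -0.0105 0.003 0 0 -0.13;0 -0.023 -0.0105 0.003 0 0 -0.13'; python3 drive.py '0 -0.023 -0.0105 0.003 0 0 -0.13;0 -0.023 -0.0105 0.003 0 0 -0.13;0 -0.023 -0.0105 0.003 0 0 -0.13;0 -0.023 -0.0105 0.003 0 0 -0.13;0 -0.023 -0.0105 0.003 0 0 -0.125;0 0 0 0 0 0 0;0 0 0 0 0 0 0'
python3 - <<'E'
from plan import *
T=tool([0,0,0],-.277,0)[1]
plan(np.array([.5618,-.2264,.036]),T,5)
E
```

```text
t: 17.4
tool_pos: [0.5054, -0.1148, 0.1671]
ee_rot: [0.001, 0.441, 0.898, -0.003]
force: [0.6, -0.5, -1.4]
width: 0.0132
finger_force: 60.0
t: 18.27
tool_pos: [0.5629, -0.2234, 0.1516]
ee_rot: [-0.0, 0.137, 0.991, -0.001]
force: [0.2, -0.2, -1.6]
width: 0.0137
finger_force: 60.0
now [ 0.5629 -0.2234  0.1516] target [ 0.5618 -0.2264  0.036 ] rows 5 each [ 0.     -0.0006  0.0231] [-0.0005 -0.0001  0.0005]
```

```bash
python3 drive.py '0 0 -0.0006 0.023 0 0 0;0 0 -0.0006 0.023 0 0 0;0 0 -0.0006 0.023 0 0 0;0 0 -0.0006 0.023 0 0 0;0 0 -0.0006 0.023 0 0 0;0 0 0 0 0 0 0;0 0 0 0 0 0 0'; python3 drive.py '0 0 0 0.003 0 0 0;0 0 0 0.002 0 0 0;0 0 0 0 0 0 0'
```

```text
t: 19.15
tool_pos: [0.5625, -0.2273, 0.0375]
ee_rot: [0.0, 0.136, 0.991, -0.001]
force: [-0.2, 0.5, -1.2]
width: 0.0133
finger_force: 60.0
t: 19.52
tool_pos: [0.5621, -0.2274, 0.0312]
ee_rot: [-0.0, 0.136, 0.991, -0.001]
force: [0.0, -0.5, -1.7]
width: 0.0132
finger_force: 60.0
```

```bash
python3 drive.py '0 0 0 0.001 0 0 0;0 0 0 0 0 0 0'; python3 drive.py '0 0 0 0.0015 0 0 0;0 0 0 0 0 0 0'
```

```text
t: 19.77
tool_pos: [0.5621, -0.2275, 0.0302]
ee_rot: [-0.0, 0.136, 0.991, -0.001]
force: [0.6, -0.8, -1.9]
width: 0.0134
finger_force: 60.0
t: 20.02
tool_pos: [0.5623, -0.2275, 0.029]
ee_rot: [0.0, 0.136, 0.991, -0.001]
force: [-0.1, 0.2, 1.8]
width: 0.0135
finger_force: 60.0
```

Contact with the mat is felt (+1.8 N). I'll release, rise straight up and look.

```bash
python3 drive.py '0.03 0 0 0 0 0 0;0.05 0 0 0 0 0 0;0.05 0 0 0 0 0 0;0.05 0 0 0 0 0 0' 10; python3 drive.py '0.05 0 0 -0.02 0 0 0;0.05 0 0 -0.04 0 0 0;0.05 0 0 -0.055 0 0 0;0.05 0 0 -0.055 0 0 0;0.05 0.05 0 -0.03 0 0 0;0.05 0.05 0 0 0 0 0;0.05 0.05 0 0 0 0 0;0.05 0.05 0 0 0 0 0'; python3 - <<'E'
from h import *
t=cam("top");s=cam("scene");z=lambda i,k:cv2.resize(i,None,fx=k,fy=k,interpolation=cv2.INTER_CUBIC)
a=z(t[0][130:300,180:480],2.6)[:,:780]; b=z(s[0][200:330,180:470],1.2)
o=np.zeros((600,780,3),np.uint8);o[:442,:780]=a[:442];o[442:442+b.shape[0],:b.shape[1]]=b
cv2.imwrite("pics/c6.png",o)
E
```

```text
t: 20.52
tool_pos: [0.5622, -0.2274, 0.0287]
ee_rot: [-0.0, 0.136, 0.991, -0.001]
force: [0.2, 0.1, 0.8]
width: 0.0494
finger_force: 0.0
t: 21.52
tool_pos: [0.3682, -0.1725, 0.2288]
ee_rot: [-0.0, 0.136, 0.991, -0.001]
force: [-0.8, -1.0, 1.2]
width: 0.0498
finger_force: 0.0
```

View pics/c6.png

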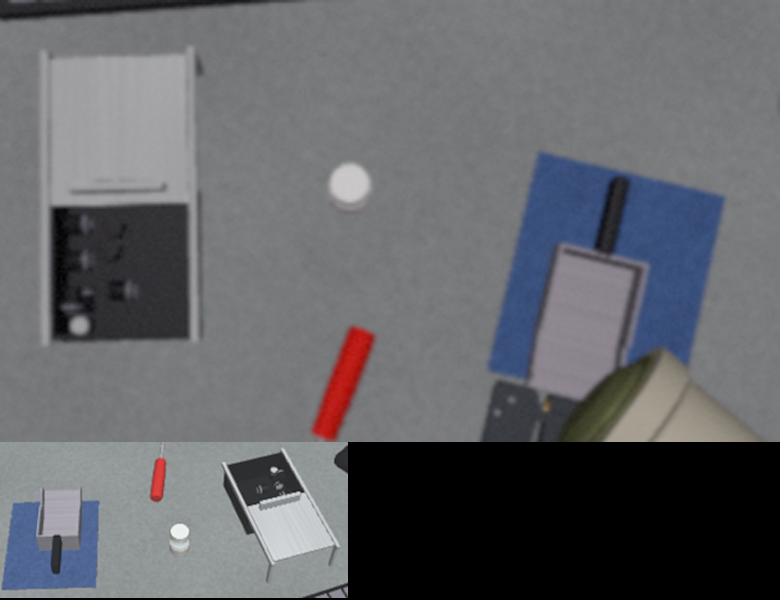

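The cup stands upright and empty on the mat. The caps are in the box, the cover is fully open and the bystanders haven't moved, so I'm handing in.

```bash
python3 drive.py '0.05 0 0 0 0 0 0;0.05 0 0 0 0 0 0'; python3 -c "
from bench import env
print(env.close_job())"
```

```text
t: 21.88
tool_pos: [0.3706, -0.1736, 0.2287]
ee_rot: [0.0, 0.136, 0.991, -0.001]
force: [1.2, -0.0, -0.2]
width: 0.0501
finger_force: 0.0
the job is handed in; nothing more can be done
None
```

I handed the job in at about 22 s: the cover is fully open, the capacitors are in the box (the cup is empty and no strays are in view, but I couldn't count all eight), the cup is upright on its mat, and nothing else in view has moved.

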